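Slide the tall glass canister into the cabinet and shut the door

ROBOT

A 6-joint arm with a two-finger parallel gripper is mounted at the origin on the work surface. World frame = base frame: x ahead of the robot, y to its left, z up, the work surface at z = 0. Lengths are in m, angles in rad, forces in N, time in s.
With the tool pointing down it reaches from about 0.3 to 0.775 m from the base axis. Payload 14.6 kg.
Tool frame: the origin (TCP) lies midway between the tips of the shut fingers; the grasp point (between the pads) lies 19 mm behind it (ctrl.grip_depth is the z of the grasp point in the tool frame, in m); z points along the fingers, y is the line along which they close (so a half turn about z gives the same grasp; the last joint's range is limited). The gripper opens to 94 mm and grips with 3 to 60 N. Pads are 16 mm wide; open, the fingers measure 119 mm over their backs; the gripper's body (75 mm by 177 mm) begins 78 mm behind the grasp point.
Start: joints at [1.1, 0.3, 1.521, -0, 1.321, -0.067], TCP at [0.216, 0.506, 0.205] pointing down, gripper open.
Joint ranges: [-3.03, 3.03], [-0.79, 2.21], [0.23, 2.52], [-1.04, 4.18], [0, 3.07], [-2.55, 2.55]. Speed limits (rad/s): [2.22, 2.22, 2.57, 3.14, 3.14, 3.14].

INTERFACE

Orientations are given as [roll, pitch, yaw] about the fixed x, y, z axes, in that order (R = Rz(yaw) Ry(pitch) Rx(roll)).
In Python, from station import ctrl gives the robot as it stands. The module is installed in compiled form; this text tells all that it offers.
- The arm moves only by the tool carry_out, never from a script. Its argument "commands" is a list of rows, each a list of 3 entries, a list of its own where there are three numbers: the closure, from 0 (fully open) to 1 (shut), then the shift along the tool's x, y, z in mm, then the turn, a rotation vector about the tool's x, y, z in rad. In form: [[gripper, [tx, ty, tz], [wx, wy, wz]], ...]. A call has 1 to 10 rows; each row shifts and turns the commanded pose from where the row before left it, along the tool's axes as they then stand; what a row does not reach is not made up. A row lasts 1/8 s, in which the tool goes at most 62.5 mm and 10.7 degrees, less where a joint would pass 70% of its speed; a pose out of reach is approached as far as the arm can. A call with a gripper value outside its range is refused whole. The fingers move at their own pace and stop on an object; "squeeze" is the grip in N (left out, the last holds). Time passes only in rows, so rows that do not move let the fingers close. It gives the time, the measured TCP pose, the force, the opening and the grip force at its end, in the units of the state.
- ctrl.get_obs(): the state, without advancing time (a new reading comes with each control period).
- ctrl.camera(name): name is "scene" or "side" or "wrist"; returns a dict with "img" (480x640x3 uint8, blue, green, red), "camera_matrix" (3x3 intrinsics, pixels), "rvec" (rotation vector, rad) and "tvec" (3), from world to camera coordinates, as OpenCV has them. Camera axes: x right, y down, z forward; pixel columns grow to the right and rows downward; lengths in m; the calibration is good to about 2 mm. A picture is of the moment at which its call begins. There is no depth.
- ctrl.hand_in(): hands the job in; it is judged then, once.
Trained networks look in the newest picture that a camera, given by its name, has taken for a name from the list of things; names that differ only in an ending like _2 or _b are one class to them, and where a whole thing is asked for, a point or a joint stands for the part that bears it (a point fixed in the world has none). Each returns a list of dicts, best first, with "score" (0 to 1); they miss things now and then, are a little off and sometimes report something else, mostly with a low value. They report only what shows in the picture. A call takes as long as a camera call.
- ctrl.outline_of(thing, camera): "region" (480x640 bool, what is visible of it).
- ctrl.place_of(thing, camera): "at" ([x, y, z] in m, in world coordinates, good to about 4 mm: a listed point, or the origin of a listed thing).
The state is a dict: "time_s": time; "qpos": joint angles; "joint_vel": joint speeds; "tau": joint torques, N m; "ee_pos": TCP position; "eef_rot": TCP orientation; "force": force on the tool from outside, world axes, zero at the start; "moment": the same for the moment, N m; "grip_width": finger opening in m; "grip_force": force on a finger pad.
Only numpy, scipy, OpenCV 4.12 (cv2) and the standard library are available. Lean on these libraries where they do the work, as an engineer would, in place of code of your own. Each camera call takes 0.05 s, during which the arm holds its last target. There are 200 camera calls.

TASK

Put the tall glass canister away: push it with the fingertips across the ledge and in through the open doorway until it stands wholly inside the wooden cabinet, then push the cabinet door fully shut. The canister topples easily when pushed high, so push it low down: it must slide upright, neither tipping nor leaving the ledge. Leave everything else on the ledge where it is.

Things in the scene. Friction and masses are not known exactly. Their poses are not given: they have to be found in the camera images.
- canister: the thing to push in: an empty clear glass storage canister, round, 80 mm in diameter (74 mm at its foot) and 254 mm tall, with a pale flat wooden lid 22 mm thick; about 0.55 kg, friction on the ledge about 0.6, so that it tips if pushed higher than about 50 mm above the ledge; loose, standing upright in front of the open cabinet. Origin at the centre of its underside, z up along it
- cabinet: fixed wooden countertop cabinet, outside 220 mm deep (its x) by 260 mm wide (its y) by 300 mm high, with glass let into its roof and NO floor board: the ledge runs level straight into it. Walls 14 mm, back 8 mm; inside clear 232 mm wide, 212 mm deep, 282 mm high. Origin at the centre of its underside on the ledge; its x axis points from the open front to the back (the way to push the canister in), its y axis to the side that carries the door hinge, z up
- doorway (a point): the middle of the cabinet's open front at ledge level, in the front plane (110 mm before the cabinet's origin, along its -x); axes as the cabinet's. The opening is 232 mm wide, 282 mm high
- cabinet_door (a joint): opening angle of the cabinet's swing door in rad: 0 shut against the front, up to 2.2 wide open. It swings level about the upright hinge, stays where it is left (light friction 0.15 N m), and has no latch
- door_hinge (a point): upright hinge axis of the door at ledge level, at cabinet x -110, y +130 mm. The panel runs 260 mm from it: towards the cabinet's -y when shut, out along its -x at 1.57 rad (clockwise from above as it opens). Panel 5 to 296 mm above the ledge, 18 mm thick: the inner face passes through the hinge axis, the outer face lies 18 mm further out (-x when shut). This point turns with the door
- door_handle (a point): grip of the door's upright steel bar handle, 35 mm off the outer face, 240 mm from the hinge, 130 mm above the ledge; the bar is 96 mm long. The door itself is a wooden frame with a glass pane. This point turns with the door
- loaf_maker_corner (a point): bystander, fixed: the foot corner, nearest the work, of the white loaf maker, which stands beyond it to the left and rear: 300 mm along this point's x, 240 mm along its y, 273 mm high
- toaster_side (a point): bystander, fixed: the middle of the long side, at ledge level, of the steel toaster to the right, which reaches 145 mm either way along this point's x, 160 mm along its -y, and is 187 mm high
- pot_holder: bystander, fixed: flat square green silicone pot holder, 170 mm wide, 7 mm thick. Origin under its centre
- sieve: bystander, loose: round steel sieve 164 mm across the rim, 70 mm high, black handle reaching 240 mm from its centre along its -x. Origin under its centre
- rolling_pin: bystander, loose: wooden rolling pin 400 mm long lying along its own x, 52 mm thick. Origin under its centre
- mug: bystander, loose: blue mug 80 mm wide, 95 mm high, standing on the pot holder. Origin under its centre
- oil_bottle: bystander, loose: green oil bottle 64 mm wide, 240 mm high. Origin under its centre
- salt_shaker: bystander, loose: small glass salt shaker with steel cap, 46 mm wide, 77 mm high. Origin under its centre

How it is judged:
By the outcome, as a careful person would: the job done as asked, in the order asked, and still so for the second after the job is handed in, with the robot touching nothing.
It also fails if it takes over 64 s, if anything falls off the work surface, if the arm or the gripper's body presses on something with over 40 N, if the wrist force passes 120 N, or if a joint passes its speed limit or range.

## Working session

There is one attempt and no reset: what is moved stays moved. The work goes in short steps, Python scripts to look and compute and a tool call to move; the robot and the scene stay as the last step left them, time stands still between calls to the robot, and variables do not carry over. Pictures are saved under pics/ and viewed, at most 10 in all, crops included, and the job is handed in when it is done.

Besides the shell and the picture viewer there is one more tool, called after ">>>" as name(argument=value, ...) on one line, values as JSON. carry_out: Moves the arm, as the interface text tells. Its arguments: {"type":"object","properties":{"commands":{"type":"array","items":{"type":"array"}},"squeeze":{"type":"number"}},"required":["commands"]}

```bash
mkdir -p pics; cat > h.py <<'E'
from station import ctrl
import numpy as np, cv2
def best(t,cams=("scene","side")):
    for c in cams:
        r=ctrl.place_of(t,c)
        for d in r[:2]: print(t,c,np.round(d["at"],3),round(d["score"],2))
E
python3 - <<'E'
from h import *
ims=[]
for c in("scene","side"):
    r=ctrl.camera(c); ims.append(r["img"])
    cv2.imwrite(f"pics/{c}0.png",r["img"])
for t in "canister cabinet doorway cabinet_door door_hinge door_handle loaf_maker_corner toaster_side pot_holder sieve rolling_pin mug oil_bottle salt_shaker".split():
    try: best(t)
    except Exception as e: print(t,e)
o=ctrl.get_obs(); print(o["time_s"],o["ee_pos"],o["eef_rot"],o["force"])
E
```

```text
canister side [0.541 0.002 0.   ] 0.69
cabinet side [ 0.556 -0.262  0.001] 0.86
cabinet side [ 0.681 -0.146  0.   ] 0.24
doorway scene [0.421 0.537 0.007] 0.47
doorway side [ 0.558 -0.265 -0.001] 0.25
cabinet_door it knows: cabinet, canister, door_handle, door_hinge, doorway, loaf_maker_corner, mug, oil_bottle, pot_holder, rolling_pin, salt_shaker, sieve, toaster_side
door_hinge scene [ 0.682 -0.148  0.   ] 0.96
door_hinge side [ 0.678 -0.151  0.   ] 0.59
door_handle scene [0.784 0.074 0.128] 0.87
door_handle scene [0.423 0.539 0.003] 0.34
door_handle side [0.777 0.077 0.13 ] 0.88
door_handle side [ 0.376 -0.43  -0.001] 0.4
loaf_maker_corner scene [ 0.595  0.49  -0.   ] 0.89
loaf_maker_corner scene [ 0.341 -0.292 -0.002] 0.67
toaster_side side [ 0.535 -0.529  0.001] 0.7
pot_holder scene [ 0.431  0.545 -0.   ] 0.91
sieve scene [0.254 0.331 0.011] 0.86
rolling_pin scene [0.432 0.545 0.001] 0.66
rolling_pin scene [ 0.25  -0.376  0.002] 0.6
rolling_pin side [ 0.253 -0.38  -0.004] 0.69
mug scene [0.42  0.538 0.006] 0.66
mug scene [ 0.341 -0.295 -0.002] 0.56
mug side [ 0.679 -0.148 -0.002] 0.38
oil_bottle scene [ 0.381 -0.43   0.   ] 0.74
oil_bottle scene [ 0.252 -0.379  0.001] 0.67
oil_bottle side [ 0.374 -0.432 -0.002] 0.88
salt_shaker scene [ 0.342 -0.299 -0.001] 0.74
salt_shaker side [ 0.342 -0.294 -0.003] 0.87
salt_shaker side [ 0.377 -0.43   0.001] 0.31
1.4 [0.21609435 0.50576925 0.2054632 ] [ 3.14155821e+00 -2.25197232e-05  2.73780086e+00] [0.06018036 0.58981247 0.51989018]
```

View pics/scene0.png

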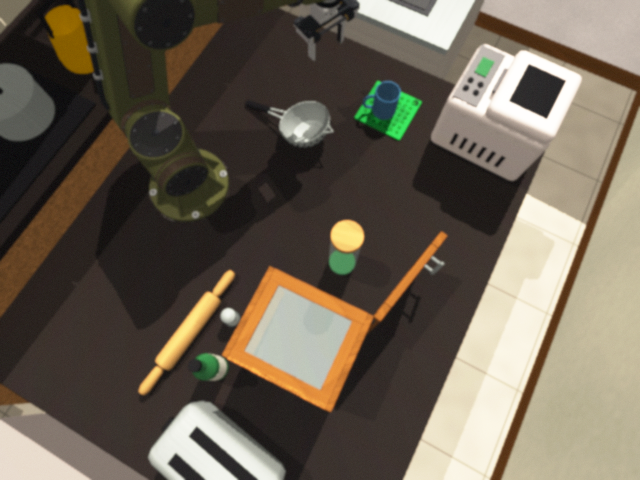

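View pics/side0.png

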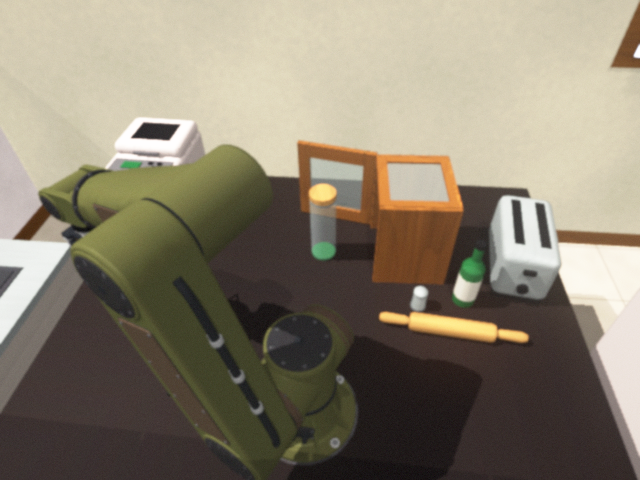

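The scene view shows the canister with its lid at (347,236) and foot at (342,262). The cabinet roof has corners near (272,268), (375,318), (332,408) and (227,352), and the door stands open with its end at (444,236). I'll check the poses by back-projecting these pixels.

```bash
cat >> h.py <<'E'
def bp(r,uv,z):
    R,_=cv2.Rodrigues(np.array(r["rvec"],float)); t=np.array(r["tvec"],float).ravel()
    n=cv2.undistortPoints(np.array([[uv]],float),np.array(r["camera_matrix"],float),None).ravel()
    C=-R.T@t; d=R.T@np.array([n[0],n[1],1]); return C+d*(z-C[2])/d[2]
E
python3 - <<'E'
from h import *
r=ctrl.camera("scene"); s=ctrl.camera("side")
for uv in [(272,268),(375,318),(332,408),(227,352)]: print("roof",bp(r,uv,.3).round(3))
print("door end",bp(r,(444,234),.296).round(3), "lid",bp(r,(348,236),.254).round(3))
m=ctrl.outline_of("canister","scene")
if m:
    print(m[0]["score"]); ys,xs=np.where(m[0]["region"]); print(xs.min(),xs.max(),ys.min(),ys.max())
m=ctrl.outline_of("canister","side")
ys,xs=np.where(m[0]["region"]); print(xs.min(),xs.max(),ys.min(),ys.max(),bp(s,(xs[ys>ys.max()-8].mean(),ys.max()),0).round(3))
cv2.imwrite("pics/crop.png",cv2.resize(r["img"][200:420,220:460],None,fx=2.5,fy=2.5,interpolation=cv2.INTER_CUBIC))
best("canister"); best("cabinet")
E
```

```text
roof [ 0.435 -0.163  0.3  ]
roof [ 0.69  -0.153  0.3  ]
roof [ 0.694 -0.361  0.3  ]
roof [ 0.443 -0.369  0.3  ]
door end [0.746 0.1   0.296] lid [0.547 0.002 0.254]
0.83
328 363 219 273
309 336 183 260 [0.501 0.002 0.   ]
canister scene [ 0.54   0.005 -0.001] 0.96
canister side [0.546 0.002 0.004] 0.74
cabinet side [ 0.561 -0.262  0.   ] 0.91
```

View pics/crop.png

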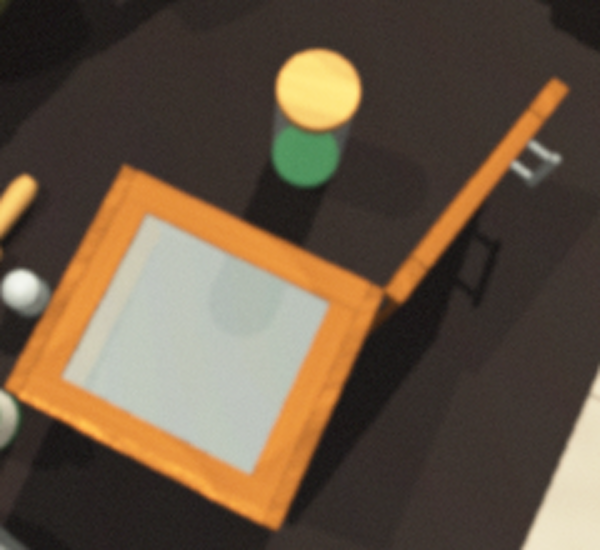

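>>> carry_out(commands=[[0.5,[0,0,-40],[0,0,0]],[0.5,[0,0,-40],[0,0,0]],[0.5,[0,0,-40],[0,0,0]]])

```text
time_s: 2.17
ee_pos: [0.216, 0.5056, 0.3268]
eef_rot: [3.142, 0.0, 2.738]
force: [-0.4, -0.2, 0.5]
grip_width: 0.0675
grip_force: 0.0
```

```bash
cat >> h.py <<'E'
from scipy.spatial.transform import Rotation as Ro, Slerp
def axes(alpha,heading=-90.,closey=1):
    "tool z heading (deg) horizontally, alpha deg below level; tool y level"
    h=np.radians(heading);a=np.radians(alpha)
    z=np.array([np.cos(h)*np.cos(a),np.sin(h)*np.cos(a),-np.sin(a)])
    y=closey*np.array([-np.sin(h),np.cos(h),0]); x=np.cross(y,z)
    return Ro.from_matrix(np.c_[x,y,z])
def plan(p1,R1,n,g,start=None):
    o=ctrl.get_obs()
    p0,R0=start or (np.array(o["ee_pos"]),Ro.from_euler("xyz",o["eef_rot"]))
    S=Slerp([0,1],Ro.concatenate([R0,R1])); p1=np.array(p1); rows=[]; P,R=p0,R0
    for k in range(1,n+1):
        Rk=S(k/n); q=p0+(p1-p0)*k/n
        t=np.round(R.inv().apply(q-P)*1000,1); w=np.round((R.inv()*Rk).as_rotvec(),3)
        rows.append([g,(t+0).tolist(),(w+0).tolist()]); P=P+R.apply(t/1000); R=R*Ro.from_rotvec(w)
    print(rows); return P,R
E
python3 - <<'E'
from h import *
R=axes(50)
print(R.as_matrix().round(2))
plan([.545,.19,.30],R,10,.5)
E
```

```text
[[-0.    1.    0.  ]
 [ 0.77  0.   -0.64]
 [-0.64 -0.   -0.77]]
[[0.5, [-42.7, -16.1, 2.7], [0.041, -0.062, 0.112]], [0.5, [-43.9, -11.1, 5.9], [0.04, -0.061, 0.111]], [0.5, [-44.4, -5.8, 9.0], [0.041, -0.062, 0.112]], [0.5, [-44.1, -0.5, 11.8], [0.041, -0.061, 0.112]], [0.5, [-43.0, 4.9, 14.4], [0.04, -0.062, 0.112]], [0.5, [-41.2, 10.3, 16.7], [0.041, -0.062, 0.111]], [0.5, [-38.7, 15.5, 18.7], [0.041, -0.061, 0.112]], [0.5, [-35.5, 20.5, 20.2], [0.04, -0.062, 0.112]], [0.5, [-31.7, 25.0, 21.4], [0.041, -0.061, 0.111]], [0.5, [-27.3, 29.2, 22.0], [0.041, -0.062, 0.112]]]
```

>>> carry_out(commands=[[0.5,[-42.7,-16.1,2.7],[0.041,-0.062,0.112]],[0.5,[-43.9,-11.1,5.9],[0.04,-0.061,0.111]],[0.5,[-44.4,-5.8,9.0],[0.041,-0.062,0.112]],[0.5,[-44.1,-0.5,11.8],[0.041,-0.061,0.112]],[0.5,[-43.0,4.9,14.4],[0.04,-0.062,0.112]],[0.5,[-41.2,10.3,16.7],[0.041,-0.062,0.111]],[0.5,[-38.7,15.5,18.7],[0.041,-0.061,0.112]],[0.5,[-35.5,20.5,20.2],[0.04,-0.062,0.112]],[0.5,[-31.7,25.0,21.4],[0.041,-0.061,0.111]],[0.5,[-27.3,29.2,22.0],[0.041,-0.062,0.112]]])

```text
time_s: 3.42
ee_pos: [0.546, 0.1892, 0.2987]
eef_rot: [3.14, 0.7, 1.566]
force: [-0.8, 0.8, -0.8]
grip_width: 0.0469
grip_force: 0.0
```

```bash
python3 - <<'E'
from h import *
o=ctrl.get_obs(); print(o["time_s"],np.round(o["qpos"],2),o["ee_pos"],o["grip_width"])
print(Ro.from_euler("xyz",o["eef_rot"]).as_matrix().round(2))
r=ctrl.camera("scene"); cv2.imwrite("pics/s1.png",r["img"]); best("canister")
plan([.543,.09,.032],axes(50),8,.6)
E
```

```text
3.425 [ 0.53  0.53  1.14 -0.61  1.83  0.48] [0.54596502 0.1891643  0.29868615] 0.0469124792181705
[[ 0.    1.   -0.  ]
 [ 0.76 -0.   -0.64]
 [-0.64  0.   -0.76]]
canister scene [ 0.543  0.003 -0.005] 0.58
canister side [0.546 0.002 0.004] 0.74
[[0.6, [11.9, -0.3, 33.3], [0.0, 0.0, 0.0]], [0.6, [11.9, -0.2, 33.4], [-0.001, 0.0, 0.0]], [0.6, [11.9, -0.3, 33.3], [0.0, 0.0, 0.0]], [0.6, [11.9, -0.3, 33.4], [-0.001, 0.001, 0.0]], [0.6, [11.8, -0.3, 33.3], [0.0, 0.0, -0.001]], [0.6, [11.9, -0.3, 33.4], [-0.001, 0.0, 0.0]], [0.6, [11.8, -0.3, 33.4], [0.0, 0.0, 0.0]], [0.6, [11.9, -0.4, 33.3], [0.0, 0.0, 0.0]]]
```

View pics/s1.png

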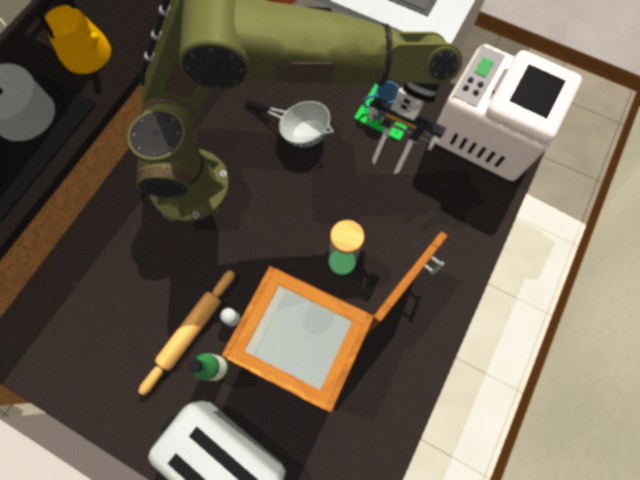

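The tool is tilted as planned, with its fingertips at about (375–400,165) behind the canister. Nothing has been disturbed. Next I descend behind it.

>>> carry_out(commands=[[0.6,[11.9,-0.3,33.3],[0,0,0]],[0.6,[11.9,-0.3,33.3],[0,0,0]],[0.6,[11.9,-0.3,33.3],[0,0,0]],[0.6,[11.9,-0.3,33.3],[0,0,0]],[0.6,[11.9,-0.3,33.3],[0,0,0]],[0.6,[11.9,-0.3,33.3],[0,0,0]],[0.6,[11.9,-0.3,33.3],[0,0,0]],[0.6,[13,-0.3,34],[0,0,0]],[0.6,[4,0,5],[0,0,0]],[0.6,[0,0,0],[0,0,0]]])

```text
time_s: 4.82
ee_pos: [0.5428, 0.093, 0.0268]
eef_rot: [3.141, 0.698, 1.571]
force: [0.3, 0.5, 0.3]
grip_width: 0.0375
grip_force: 0.0
```

```bash
python3 - <<'E'
from h import *
o=ctrl.get_obs(); print(np.round(o["qpos"],2))
s=ctrl.camera("wrist"); cv2.imwrite("pics/w1.png",s["img"]); best("canister",("wrist","side"))
plan([.543,-.18,.022],axes(50),30,.6)
E
```

```text
[ 0.4   0.71  1.53 -0.67  1.29  0.71]
canister wrist [ 0.542  0.005 -0.002] 0.64
canister side [0.546 0.002 0.004] 0.74
[[0.6, [-6.9, 0.0, 6.0], [0.0, 0.0, 0.0]], [0.6, [-6.8, 0.0, 5.9], [0.0, 0.0, 0.0]], [0.6, [-6.9, 0.0, 6.0], [0.0, 0.0, 0.0]], [0.6, [-6.8, 0.0, 6.0], [0.0, 0.0, 0.0]], [0.6, [-6.9, -0.1, 6.0], [0.0, 0.0, 0.0]], [0.6, [-6.9, 0.0, 5.9], [0.0, 0.0, 0.0]], [0.6, [-6.8, 0.0, 6.0], [0.0, 0.0, 0.0]], [0.6, [-6.9, 0.0, 6.0], [0.0, 0.0, 0.0]], [0.6, [-6.8, 0.0, 6.0], [0.001, 0.0, 0.0]], [0.6, [-6.9, 0.0, 5.9], [0.0, 0.0, 0.0]], [0.6, [-6.9, 0.0, 6.0], [0.0, 0.0, 0.0]], [0.6, [-6.8, 0.0, 6.0], [0.0, 0.0, 0.0]], [0.6, [-6.9, 0.0, 6.0], [0.0, 0.0, 0.0]], [0.6, [-6.9, 0.0, 5.9], [0.0, 0.0, 0.0]], [0.6, [-6.8, 0.0, 6.0], [0.0, 0.0, 0.0]], [0.6, [-6.9, 0.0, 6.0], [0.0, 0.0, 0.0]], [0.6, [-6.8, 0.0, 6.0], [0.0, 0.0, 0.0]], [0.6, [-6.9, -0.1, 5.9], [0.0, 0.0, 0.0]], [0.6, [-6.9, 0.0, 6.0], [0.0, 0.0, 0.0]], [0.6, [-6.8, 0.0, 6.0], [0.0, 0.0, 0.0]], [0.6, [-6.9, 0.0, 6.0], [0.0, -0.001, -0.001]], [0.6, [-6.8, 0.0, 5.9], [0.0, 0.0, 0.0]], [0.6, [-6.9, 0.0, 6.0], [0.0, 0.0, 0.0]], [0.6, [-6.8, 0.0, 6.0], [0.0, 0.0, 0.0]], [0.6, [-6.9, 0.0, 6.0], [0.0, 0.0, 0.0]], [0.6, [-6.9, 0.0, 6.0], [0.0, 0.0, 0.0]], [0.6, [-6.8, 0.0, 6.0], [0.001, 0.0, 0.0]], [0.6, [-6.9, 0.0, 5.9], [0.0, 0.0, 0.0]], [0.6, [-6.8, -0.1, 6.0], [0.0, 0.0, 0.0]], [0.6, [-6.9, 0.0, 6.0], [0.0, 0.0, 0.0]]]
```

View pics/w1.png

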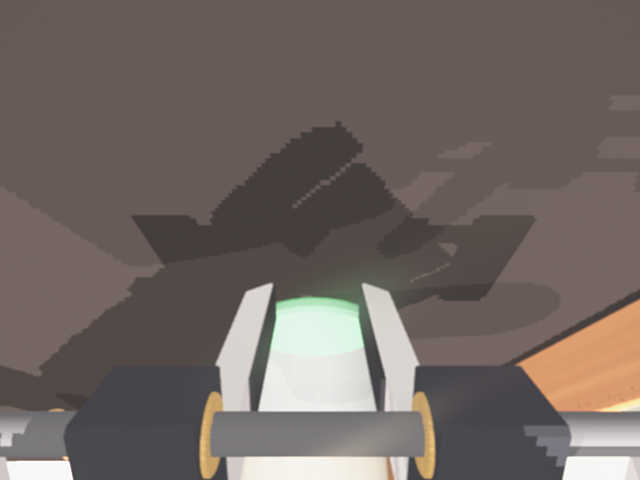

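The wrist view shows the canister centred between the two fingertips at about x=318 px. I start the push slowly.

>>> carry_out(commands=[[0.6,[-4.6,0,3.9],[0,0,0]],[0.6,[-4.6,0,3.9],[0,0,0]],[0.6,[-4.6,0,3.9],[0,0,0]],[0.6,[-4.6,0,3.9],[0,0,0]],[0.6,[-3.1,0,2.6],[0,0,0]],[0.6,[-3.1,0,2.6],[0,0,0]],[0.6,[-3.1,0,2.6],[0,0,0]],[0.6,[-3.8,0,3.2],[0,0,0]],[0.6,[-4.6,0,3.9],[0,0,0]],[0.6,[-4.6,0,3.9],[0,0,0]]])

```text
time_s: 6.22
ee_pos: [0.5426, 0.0386, 0.0256]
eef_rot: [-3.141, 0.698, 1.571]
force: [0.5, 3.6, 0.4]
grip_width: 0.0375
grip_force: 1.7
```

>>> carry_out(commands=[[0.6,[-5,0,4.2],[0,0,0]],[0.6,[-5.4,0,4.5],[0,0,0]],[0.6,[-5.4,0,4.5],[0,0,0]],[0.6,[-5.4,0,4.5],[0,0,0]],[0.6,[-5.4,0,4.5],[0,0,0]],[0.6,[-5.4,0,4.5],[0,0,0]],[0.6,[-5.4,0,4.5],[0,0,0]],[0.6,[-5.4,0,4.5],[0,0,0]],[0.6,[-4.6,0,3.9],[0,0,0]],[0.6,[-3.1,0,2.6],[0,0,0]]])

```text
time_s: 7.48
ee_pos: [0.5425, -0.0275, 0.0257]
eef_rot: [-3.141, 0.698, 1.571]
force: [-0.4, 2.7, -0.5]
grip_width: 0.0378
grip_force: 1.4
```

```bash
python3 - <<'E'
from h import *
s=ctrl.camera("side"); cv2.imwrite("pics/s2.png",s["img"]); 
ctrl.camera("scene");ctrl.camera("wrist");best("canister",("wrist","side","scene"))
E
```

```text
canister wrist [ 0.545 -0.07  -0.001] 0.81
canister side [ 0.545 -0.073 -0.002] 0.64
canister scene [ 0.539 -0.07  -0.002] 0.63
```

View pics/s2.png

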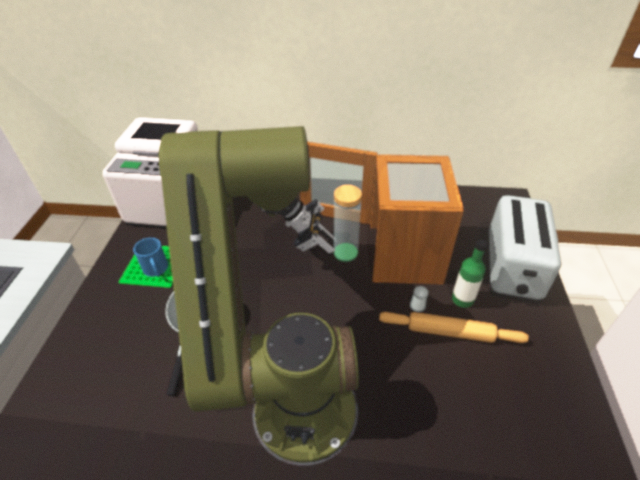

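The canister is upright and sliding, with its centre 43 mm ahead of the TCP. I keep pushing.

>>> carry_out(commands=[[0.6,[-3.8,0,3.2],[0,0,0]],[0.6,[-5.4,0,4.5],[0,0,0]],[0.6,[-5.4,0,4.5],[0,0,0]],[0.6,[-5.4,0,4.5],[0,0,0]],[0.6,[-5.4,0,4.5],[0,0,0]],[0.6,[-5.4,0,4.5],[0,0,0]],[0.6,[-5.4,0,4.5],[0,0,0]],[0.6,[-5.4,0,4.5],[0,0,0]],[0.6,[-5.4,0,4.5],[0,0,0]],[0.6,[-5.4,0,4.5],[0,0,0]]])

```text
time_s: 9.02
ee_pos: [0.5425, -0.0958, 0.0259]
eef_rot: [-3.141, 0.698, 1.571]
force: [-0.1, 2.6, -0.4]
grip_width: 0.0375
grip_force: 1.3
```

>>> carry_out(commands=[[0.6,[-5.4,0,4.5],[0,0,0]],[0.6,[-5.4,0,4.5],[0,0,0]],[0.6,[-5.4,0,4.5],[0,0,0]],[0.6,[-5.4,0,4.5],[0,0,0]],[0.6,[-5.4,0,4.5],[0,0,0]],[0.6,[-5.4,0,4.5],[0,0,0]],[0.6,[-5.4,0,4.5],[0,0,0]],[0.6,[-5.4,0,4.5],[0,0,0]],[0.6,[-5.4,0,4.5],[0,0,0]],[0.6,[-5.4,0,4.5],[0,0,0]]])

```text
time_s: 10.28
ee_pos: [0.5425, -0.166, 0.0262]
eef_rot: [-3.141, 0.698, 1.571]
force: [-0.2, 2.3, -2.1]
grip_width: 0.0375
grip_force: 1.2
```

```bash
python3 - <<'E'
from h import *
for c in("wrist","side","scene"): ctrl.camera(c)
best("canister",("wrist","side","scene")); o=ctrl.get_obs(); print(o["qpos"],o["ee_pos"],o["force"])
E
```

```text
canister wrist [ 0.544 -0.208  0.   ] 0.83
canister scene [ 0.256 -0.378  0.004] 0.47
[-0.05196205  0.60880536  1.71402967 -0.87485737  0.99173103  0.51249426] [ 0.54254731 -0.16564185  0.02638822] [0.27652978 0.25255288 0.51171295]
```

>>> carry_out(commands=[[0.6,[-3.1,0,2.6],[0,0,0]],[0.6,[-4.6,0,3.9],[0,0,0]],[0.6,[-4.6,0,3.9],[0,0,0]],[0.6,[-3.8,0,3.2],[0,0,0]],[0.6,[-2.3,0,1.9],[0,0,0]],[0.6,[4,0,-3.4],[0,0,0]],[0.6,[9.2,0,-7.8],[0,0,0]],[0.6,[23,0,-19.5],[0,0,0]],[0.6,[30.6,0,-25.7],[0,0,0]],[0.6,[30.6,0,-25.7],[0,0,0]]])

```text
time_s: 11.82
ee_pos: [0.5423, -0.0604, 0.0265]
eef_rot: [-3.141, 0.699, 1.571]
force: [0.2, 0.4, -0.4]
grip_width: 0.0374
grip_force: 0.0
```

```bash
python3 - <<'E'
from h import *
for c in("wrist","side","scene"): 
    r=ctrl.camera(c); cv2.imwrite(f"pics/{c}3.png",r["img"])
best("canister",("wrist","side","scene")); best("door_handle",("scene","side")); best("door_hinge",("scene","side"))
o=ctrl.get_obs(); print(o["qpos"],o["ee_pos"],o["time_s"])
E
```

```text
canister wrist [ 0.541 -0.231  0.002] 0.77
canister wrist [ 0.682 -0.15   0.   ] 0.62
door_handle scene [0.782 0.075 0.13 ] 0.57
door_handle side [0.779 0.079 0.131] 0.61
door_hinge scene [ 0.682 -0.147 -0.001] 0.92
door_hinge scene [ 0.343 -0.297 -0.003] 0.66
door_hinge side [ 0.676 -0.146 -0.   ] 0.9
door_hinge side [ 0.339 -0.292 -0.001] 0.32
[ 0.13569703  0.62686823  1.68087793 -0.79371948  1.10466077  0.60682744] [ 0.54239034 -0.06297155  0.02644754] 12.325
```

View pics/wrist3.png

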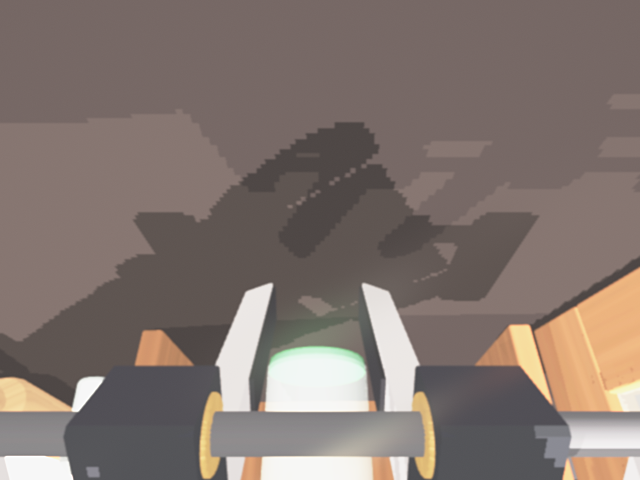

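The wrist view shows the canister's green foot at about (316,365). It stands upright between the two jambs, with its centre near y=-0.231, which puts it about 39 mm inside the front plane. Next I rise, turn the tool down, and go to the outer side of the door.

```bash
python3 - <<'E'
from h import *
s=plan([.60,.04,.335],axes(90),10,1)
s=plan([.747,-.039,.335],axes(90),5,1,s)
s=plan([.747,-.039,.235],axes(90),4,1,s)
E
```

```text
[[1, [-11.9, 5.7, -30.3], [0.0, 0.07, 0.0]], [1, [-9.9, 5.8, -31.0], [0.0, 0.07, 0.0]], [1, [-7.6, 5.7, -31.6], [0.0, 0.07, 0.0]], [1, [-5.3, 5.7, -32.1], [0.0, 0.069, -0.001]], [1, [-3.2, 5.8, -32.4], [0.0, 0.07, 0.0]], [1, [-0.9, 5.7, -32.5], [-0.001, 0.07, 0.0]], [1, [1.4, 5.8, -32.5], [0.0, 0.07, 0.0]], [1, [3.7, 5.7, -32.3], [0.0, 0.07, 0.0]], [1, [5.9, 5.8, -32.0], [0.0, 0.07, 0.0]], [1, [8.1, 5.8, -31.5], [0.0, 0.069, 0.0]]]
[[1, [-15.8, 29.4, 0.0], [0.0, 0.0, 0.0]], [1, [-15.8, 29.4, 0.0], [0.0, 0.0, 0.0]], [1, [-15.8, 29.4, 0.0], [0.0, 0.0, 0.0]], [1, [-15.8, 29.4, 0.0], [0.0, 0.0, 0.0]], [1, [-15.8, 29.4, 0.1], [0.0, 0.0, 0.0]]]
[[1, [0.0, 0.0, 25.0], [0.0, 0.0, 0.0]], [1, [0.0, 0.0, 25.0], [0.0, 0.0, 0.0]], [1, [0.1, 0.0, 25.0], [0.0, 0.0, 0.0]], [1, [0.0, 0.0, 25.0], [0.0, 0.0, 0.0]]]
```

>>> carry_out(commands=[[1,[-11.9,5.7,-30.3],[0,0.07,0]],[1,[-9.9,5.8,-31],[0,0.07,0]],[1,[-7.6,5.7,-31.6],[0,0.07,0]],[1,[-5.3,5.7,-32.1],[0,0.07,0]],[1,[-3.2,5.8,-32.4],[0,0.07,0]],[1,[-0.9,5.7,-32.5],[0,0.07,0]],[1,[1.4,5.8,-32.5],[0,0.07,0]],[1,[3.7,5.7,-32.3],[0,0.07,0]],[1,[5.9,5.8,-32],[0,0.07,0]],[1,[8.1,5.8,-31.5],[0,0.069,0]]])

```text
time_s: 13.58
ee_pos: [0.6002, 0.0403, 0.3362]
eef_rot: [-3.142, -0.003, 1.57]
force: [-0.5, 1.0, 0.6]
grip_width: 0.0001
grip_force: 0.0
```

>>> carry_out(commands=[[1,[-15.8,29.4,0],[0,0,0]],[1,[-15.8,29.4,0],[0,0,0]],[1,[-15.8,29.4,0],[0,0,0]],[1,[-15.8,29.4,0],[0,0,0]],[1,[-15.8,29.4,0],[0,0,0]],[1,[0,0,0],[0,0,0]]])

```text
time_s: 14.32
ee_pos: [0.7482, -0.0404, 0.3316]
eef_rot: [-3.138, -0.001, 1.568]
force: [0.0, -0.1, -0.4]
grip_width: 0.0005
grip_force: 0.0
```

```bash
python3 - <<'E'
from h import *
r=ctrl.camera("wrist"); cv2.imwrite("pics/w4.png",r["img"])
R,_=cv2.Rodrigues(np.array(r["rvec"],float))
for p in [(.748,-.04,.235),(.748,-.04,.296)]: print(cv2.projectPoints(np.array([p]),np.array(r["rvec"]),np.array(r["tvec"]),np.array(r["camera_matrix"]),None)[0].ravel())
E
```

```text
[316.72569352 240.9302288 ]
[316.2832393  273.43119889]
```

View pics/w4.png

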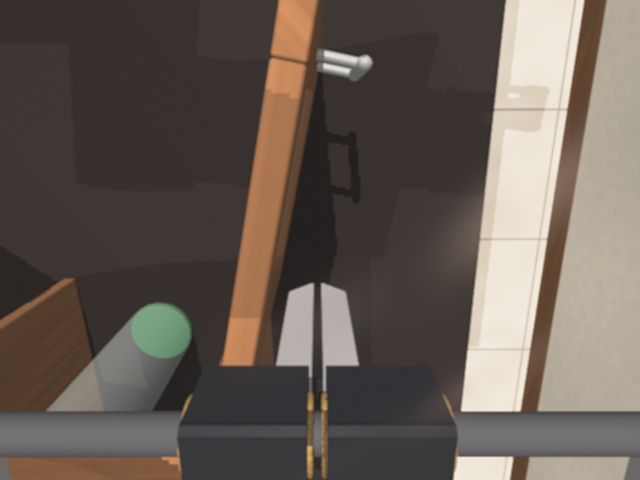

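The wrist view shows the door's top edge running from (300,0) to (245,360). The shut fingertips at (318,290) are on its outer side with a gap of about 7 mm, and the handle is at (340,65). I lower with 3 mm of extra clearance, then plan the closing arc.

>>> carry_out(commands=[[1,[0,3,20],[0,0,0]],[1,[0,0,25],[0,0,0]],[1,[0,0,25],[0,0,0]],[1,[0,0,22],[0,0,0]],[1,[0,0,0],[0,0,0]]])

```text
time_s: 15.0
ee_pos: [0.7489, -0.0381, 0.2425]
eef_rot: [-3.139, -0.001, 1.571]
force: [0.2, 0.1, 0.5]
grip_width: 0.001
grip_force: 0.0
```

```bash
cat >> h.py <<'E'
def arc(f0,f1,r0,r1,n,z=.24):
    o=ctrl.get_obs(); P=np.array(o["ee_pos"]); R=Ro.from_euler("xyz",o["eef_rot"]); print(P.round(4),o["force"])
    rows=[]
    for f,r in zip(np.linspace(f0,f1,n+1)[0:],np.linspace(r0,r1,n+1)[0:]):
        a=np.radians(f); u=np.array([np.cos(a),np.sin(a)]); nn=np.array([u[1],-u[0]])
        q=np.r_[np.array([.680,-.148])+r*u+(.018+.0125*abs(nn[0])+.008*abs(nn[1]))*nn, z]
        t=np.round(R.inv().apply(q-P)*1000,1)+0; rows.append([1,t.tolist(),[0,0,0]]); P=P+R.apply(t/1000)
    print(rows); print(P)
E
python3 -c "
from h import *
arc(78,150,.12,.15,18)"
```

```text
[ 0.7489 -0.0381  0.2425] [0.1980337  0.09192252 0.54569605]
[[1, [0.8, -12.8, 2.6], [0, 0, 0]], [1, [5.4, -8.0, 0.0], [0, 0, 0]], [1, [4.7, -8.6, 0.0], [0, 0, 0]], [1, [4.2, -9.0, 0.0], [0, 0, 0]], [1, [3.5, -8.4, 0.0], [0, 0, 0]], [1, [2.9, -8.8, 0.1], [0, 0, 0]], [1, [2.4, -9.2, 0.0], [0, 0, 0]], [1, [1.6, -9.4, 0.0], [0, 0, 0]], [1, [1.0, -9.8, 0.0], [0, 0, 0]], [1, [0.2, -10.0, 0.1], [0, 0, 0]], [1, [-0.6, -10.1, 0.0], [0, 0, 0]], [1, [-1.3, -10.3, 0.0], [0, 0, 0]], [1, [-2.2, -10.3, 0.0], [0, 0, 0]], [1, [-3.0, -10.2, 0.0], [0, 0, 0]], [1, [-3.8, -10.2, 0.1], [0, 0, 0]], [1, [-4.7, -10.0, 0.0], [0, 0, 0]], [1, [-5.5, -9.7, 0.0], [0, 0, 0]], [1, [-6.4, -9.4, 0.0], [0, 0, 0]], [1, [-7.1, -9.0, 0.0], [0, 0, 0]]]
[ 0.5657189  -0.0459697   0.24003446]
```

>>> carry_out(commands=[[1,[0.4,-6.4,2.6],[0,0,0]],[1,[0.4,-6.4,0],[0,0,0]],[1,[5.4,-8,0],[0,0,0]],[1,[4.7,-8.6,0],[0,0,0]],[1,[4.2,-9,0],[0,0,0]],[1,[3.5,-8.4,0],[0,0,0]],[1,[2.9,-8.8,0],[0,0,0]],[1,[2.4,-9.2,0],[0,0,0]],[1,[1.6,-9.4,0],[0,0,0]],[1,[1,-9.8,0],[0,0,0]]])

```text
time_s: 16.25
ee_pos: [0.6656, -0.0118, 0.2409]
eef_rot: [3.141, -0.001, 1.571]
force: [2.1, -0.4, 0.3]
grip_width: 0.0006
grip_force: 0.7
```

>>> carry_out(commands=[[1,[0.2,-10,0],[0,0,0]],[1,[-0.6,-10.1,0],[0,0,0]],[1,[-1.3,-10.3,0],[0,0,0]],[1,[-2.2,-10.3,0],[0,0,0]],[1,[-3,-10.2,0],[0,0,0]],[1,[-3.8,-10.2,0],[0,0,0]],[1,[-4.7,-10,0],[0,0,0]],[1,[-5.5,-9.7,0],[0,0,0]],[1,[-6.4,-9.4,0],[0,0,0]],[1,[-7.1,-9,0],[0,0,0]]])

```text
time_s: 17.5
ee_pos: [0.5663, -0.0468, 0.2404]
eef_rot: [-3.141, -0.001, 1.57]
force: [1.4, 0.7, -0.1]
grip_width: 0.0005
grip_force: 0.6
```

```bash
python3 - <<'E'
from h import *
for c in("scene","side"): 
    r=ctrl.camera(c); cv2.imwrite(f"pics/{c}5.png",r["img"])
best("door_handle"); best("canister")
arc(150,178,.15,.18,9)
E
```

```text
door_handle scene [0.498 0.01  0.132] 0.93
door_handle side [0.489 0.012 0.132] 0.97
[ 0.567  -0.0462  0.2403] [0.18340074 0.08490225 0.14140203]
[[1, [0.2, -1.3, 0.3], [0, 0, 0]], [1, [-5.2, -8.5, 0.0], [0, 0, 0]], [1, [-5.8, -8.3, 0.0], [0, 0, 0]], [1, [-6.5, -8.0, 0.0], [0, 0, 0]], [1, [-7.2, -7.7, 0.0], [0, 0, 0]], [1, [-7.7, -7.4, 0.0], [0, 0, 0]], [1, [-8.4, -6.9, 0.0], [0, 0, 0]], [1, [-9.0, -6.5, 0.0], [0, 0, 0]], [1, [-9.5, -5.9, 0.0], [0, 0, 0]], [1, [-10.0, -5.4, 0.0], [0, 0, 0]]]
[ 0.50107282 -0.11532078  0.2400138 ]
```

View pics/scene5.png

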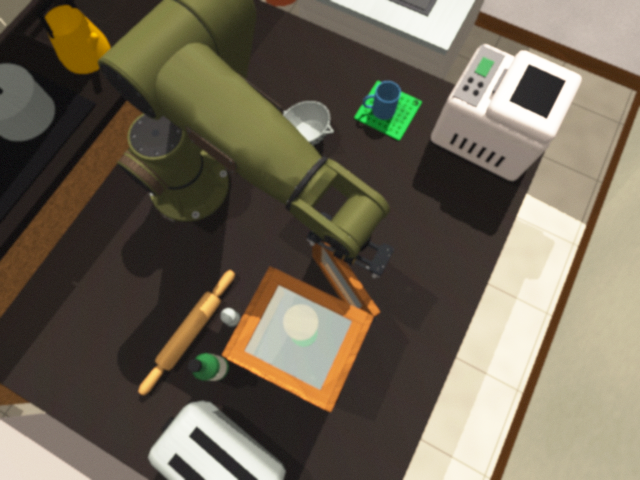

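The door is half closed at about 152° panel angle, and the canister's lid shows upright through the roof glass at (300,322). I keep pushing.

>>> carry_out(commands=[[1,[-5,-9.8,0],[0,0,0]],[1,[-5.8,-8.3,0],[0,0,0]],[1,[-6.5,-8,0],[0,0,0]],[1,[-7.2,-7.7,0],[0,0,0]],[1,[-7.7,-7.4,0],[0,0,0]],[1,[-8.4,-6.9,0],[0,0,0]],[1,[-9,-6.5,0],[0,0,0]],[1,[-9.5,-5.9,0],[0,0,0]],[1,[-10,-5.4,0],[0,0,0]]])

```text
time_s: 18.92
ee_pos: [0.5006, -0.116, 0.2404]
eef_rot: [-3.141, -0.001, 1.571]
force: [0.5, 1.3, -0.5]
grip_width: 0.0
grip_force: 0.5
```

>>> carry_out(commands=[[1,[-3,0,0],[0,0,0]],[1,[-3,0,0],[0,0,0]],[1,[-2,0,0],[0,0,0]],[1,[-2,0,0],[0,0,0]]])

```text
time_s: 19.42
ee_pos: [0.501, -0.1253, 0.2403]
eef_rot: [-3.141, -0.001, 1.571]
force: [-0.7, 1.6, -0.8]
grip_width: 0.0004
grip_force: 0.5
```

>>> carry_out(commands=[[1,[-2,0,0],[0,0,0]],[1,[-1.5,0,0],[0,0,0]],[1,[0,0,0],[0,0,0]]])

```text
time_s: 19.8
ee_pos: [0.501, -0.1274, 0.2403]
eef_rot: [-3.141, -0.003, 1.572]
force: [-1.9, 13.6, 0.7]
grip_width: 0.0004
grip_force: 6.4
```

>>> carry_out(commands=[[1,[-1.5,0,0],[0,0,0]],[1,[-1,0,0],[0,0,0]],[1,[0,0,0],[0,0,0]]])

```text
time_s: 20.18
ee_pos: [0.5009, -0.1275, 0.2404]
eef_rot: [-3.14, -0.008, 1.574]
force: [-3.6, 31.4, 3.8]
grip_width: 0.0006
grip_force: 15.7
```

Contact is firm and the tool no longer advances (y=-0.1275, where -0.128 was expected), so the door is shut. I back off and check.

>>> carry_out(commands=[[1,[2,0,0],[0,0,0]],[1,[4,0,0],[0,0,0]],[1,[10,0,0],[0,0,0]],[1,[25,0,0],[0,0,0]],[1,[40,0,-10],[0,0,0]],[1,[50,0,-30],[0,0,0]],[1,[50,0,-20],[0,0,0]],[1,[50,0,0],[0,0,0]],[1,[0,0,0],[0,0,0]]])

```text
time_s: 21.3
ee_pos: [0.5007, 0.1023, 0.3006]
eef_rot: [3.141, -0.001, 1.574]
force: [0.3, 0.8, -0.6]
grip_width: 0.0001
grip_force: 0.0
```

```bash
python3 - <<'E'
from h import *
for c in("scene","side"): 
    r=ctrl.camera(c); cv2.imwrite(f"pics/{c}6.png",r["img"])
best("door_handle"); best("canister"); best("salt_shaker"); best("oil_bottle")
a=np.radians(182-12.4); print("handle if shut",.68+.2458*np.cos(a),-.148+.2458*np.sin(a)); print(ctrl.get_obs()["force"])
E
```

```text
door_handle scene [ 0.442 -0.107  0.13 ] 0.91
door_handle side [ 0.438 -0.105  0.128] 0.6
canister scene [ 0.596  0.494 -0.002] 0.26
canister side [ 0.534 -0.526  0.002] 0.58
canister side [ 0.437 -0.105  0.13 ] 0.41
salt_shaker scene [0.423 0.539 0.006] 0.59
salt_shaker scene [ 0.343 -0.296 -0.004] 0.58
salt_shaker side [ 0.342 -0.292  0.   ] 0.66
oil_bottle scene [ 0.376 -0.429 -0.002] 0.66
oil_bottle side [ 0.374 -0.431 -0.   ] 0.73
handle if shut 0.4382381324740698 -0.10362839409741237
[0.070017   0.50727068 0.05571001]
```

View pics/scene6.png

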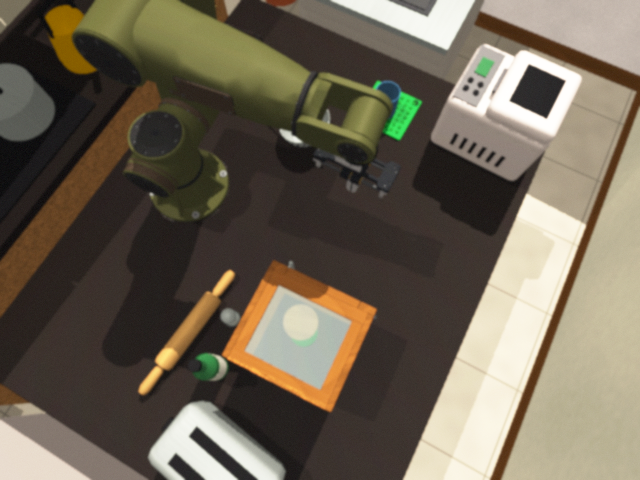

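The door lies flush along the cabinet front, with its handle at (291,264) where it should be when shut. The canister stands upright inside, its lid at (301,323), and the arm is clear.

```bash
python3 -c "
from station import ctrl
print(ctrl.hand_in())"
```

```text
the job is handed in; nothing more can be done
None
```

The canister stands upright wholly inside the cabinet, the door is pushed shut, and the job is handed in (no verdict was returned); nothing else on the ledge was seen to move.

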